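# Make up two plating kits in a restaurant kitchen

## Robot

A 7-joint arm with a two-finger parallel gripper is mounted at the origin on the work surface. World frame = base frame: x ahead of the robot, y to its left, z up, the work surface at z = 0. Lengths are in m, angles in degrees, forces in N, time in s.
With the tool pointing down it reaches from about 0.425 to 0.875 m from the base axis. Payload 4.7 kg.
Tool frame: the origin (TCP) lies at the very end of the fingers, on their centre line; the grasp point (between the pads) lies 19 mm behind it; z points along the fingers, y is the line along which they close (so a half turn about z gives the same grasp; the last joint's range is limited). The gripper opens to 87 mm and grips with 3 to 60 N. Pads are 19 mm wide; open, the fingers measure 117 mm over their backs; the gripper's body (75 mm by 190 mm) begins 51 mm behind the grasp point.
Start: joints at [68.531, 18.392, -4.016, 83.108, 1.295, 78.541, -3.26], TCP at [0.246, -0.602, 0.223] pointing down, gripper open.
Joint ranges: [-163.93, 163.93], [-17.29, 119.83], [-79.2, 71.16], [3.27, 140.29], [-89.18, 269.18], [5.43, 117.66], [-154.24, 154.24]. Speed limits (degrees/s): [147.25, 147.25, 180, 180, 180, 180, 180].

## Interface

Orientations are given as [roll, pitch, yaw] about the fixed x, y, z axes, in that order (R = Rz(yaw) Ry(pitch) Rx(roll)).
In Python, from cell import get_obs, read_camera, sign_off, silhouettes gives the robot as it stands.
- The arm moves only by the tool play_rows, never from a script. Its argument "steps" is a list that holds one entry, the list of rows, each a list of 7 numbers: the shift along the tool's x, y, z in m, then the turn, a rotation vector about the tool's x, y, z in rad, then the finger opening in m, from 0 to 0.087. A call has 1 to 12 rows; each row shifts and turns the commanded pose from where the row before left it, along the tool's axes as they then stand; what a row does not reach is not made up. A row lasts 1/10 s, in which the tool goes at most 50 mm and 8.59 degrees, less where a joint would pass 70% of its speed; a pose out of reach is approached as far as the arm can. A call is refused whole if a number of a shift passes 0.05 or a number of a turn 0.15, either way. A call with a gripper value outside its range is refused whole. The fingers move at their own pace and stop on an object; "force" is the grip in N (left out, the last holds). Time passes only in rows, so rows that do not move let the fingers close. It gives the time, the measured TCP pose, the force, the opening and the grip force at its end, in the units of the state.
- get_obs(): the state, without advancing time (a new reading comes with each control period).
- read_camera(name): name is "scene" or "top"; returns a dict with "frame" (384x512x3 uint8, red, green, blue), "intrinsics" (3x3 intrinsics, pixels), "view" (4x4, takes a point from world to camera coordinates). Camera axes: x right, y up, looking along -z (the intrinsics and any distortion apply to the point x, -y, -z); pixel columns grow to the right and rows downward; lengths in m; the calibration is good to about 2 mm. A picture is of the moment at which its call begins. There is no depth.
- sign_off(): hands the job in; it is judged then, once.
Trained networks look in the newest picture that a camera, given by its name, has taken for a name from the list of things; names that differ only in an ending like _2 or _b are one class to them, and where a whole thing is asked for, a point or a joint stands for the part that bears it (a point fixed in the world has none). Each returns a list of dicts, best first, with "p" (0 to 1); they miss things now and then, are a little off and sometimes report something else, mostly with a low value. They report only what shows in the picture. A call takes as long as a camera call.
- silhouettes(camera, name): "pixels" (384x512 bool, what is visible of it) and "extent" ([left, top, right, bottom] in pixels, round what is visible of it).
The state is a dict: "time_s": time; "qpos": joint angles; "joint_velocities": joint speeds; "effort": joint torques, N m; "tool_pos": TCP position; "tool_rot": TCP orientation; "force": force on the tool from outside, world axes, zero at the start; "wrist_torque": the same for the moment, N m; "grip_width": finger opening in m; "grasp_force": force on a finger pad.
Only numpy, scipy, OpenCV 4.12 (cv2) and the standard library are available. Lean on these libraries where they do the work, as an engineer would, in place of code of your own. Each camera call takes 0.05 s, during which the arm holds its last target. There are 200 camera calls.

## Task

Make up the two plating kits for the dessert station from the stock on the bench. The long three-compartment tray gets the pepper mill in its middle compartment and, in the two end compartments, the wide pastry ring and the lidded tub (either way round); the short two-compartment tray gets the open ramekin in its larger compartment and the narrow pastry ring in its smaller one. Stand everything upright and flat on the tray floor, knock nothing over, and leave the square mould and the vanilla bottle where they are.

Things in the scene. Friction and masses are not known exactly. Their poses are not given: they have to be found in the camera images.
- long_tray: Long light-wood tray, fixed to the bench, outside 272 x 102 mm (x by y), with three compartments in a row along its x axis. Floor 3 mm thick; rim and the two dividers are 4 mm thick and rise only to 12 mm above the bench. The middle compartment (inside 72 mm along x, 94 mm along y) is centred at the origin, the two end compartments (92 x 94 mm) at x = -86 and +86 mm, all at y = 0. Origin: centre of its underside, on the bench; z up.
- short_tray: Short light-wood tray, fixed to the bench, outside 178 x 102 mm (x by y), same floor (3 mm), rim and divider (4 mm thick, 12 mm high) as the long tray, two compartments along its x axis: the larger (inside 94 x 94 mm) centred at x = -38 mm, the smaller (72 mm along x, 94 mm along y) at x = +49 mm, both at y = 0. Origin: centre of its underside, on the bench; z up.
- wide_ring: Wide pastry ring: plain dark steel tube open at both ends, 66 mm outside diameter, 2.5 mm wall, 48 mm high, standing on end, about 80 g. Origin: centre of its underside; z up.
- narrow_ring: Narrow pastry ring: plain dark steel tube open at both ends, 46 mm outside diameter, 2.5 mm wall, 48 mm high, standing on end, about 50 g. Origin: centre of its underside; z up.
- ramekin: Ramekin: white ceramic straight-sided open dish, 68 mm diameter, 46 mm high, 5 mm wall, about 200 g. Origin: centre of its underside; z up.
- tub: Lidded tub: closed round white plastic tub, 62 mm diameter, with a flat clear lid of 64 mm diameter from 44 mm up to its top at 52 mm, about 150 g. Origin: centre of its underside; z up.
- mill: Pepper mill: dark turned wood, standing upright, 95 mm high with a small steel ball on top; foot 48 mm diameter up to 18 mm, straight waist 36 mm diameter from 26 to 62 mm height, head 42 mm diameter; about 200 g. Origin: centre of its underside; z up.
- square_mould: Square pastry mould, not part of a kit: dark steel frame 56 x 56 mm, open at both ends, 48 mm high, loose. Origin: centre of its underside; z up.
- vanilla: Vanilla bottle, not part of a kit: loose amber glass bottle with a neck and black cap, 44 mm diameter, 100 mm high. Origin: centre of its underside; z up.

How it is judged:
By the outcome, as a careful person would: the job done as asked, in the order asked, and still so for the second after the job is handed in, with the robot touching nothing.
It also fails if it takes over 136 s, if anything falls off the work surface, if the arm or the gripper's body presses on something with over 40 N, if the wrist force passes 120 N, or if a joint passes its speed limit or range.

## Working session

There is one attempt and no reset: what is moved stays moved. The work goes in short steps, Python scripts to look and compute and a tool call to move; the robot and the scene stay as the last step left them, time stands still between calls to the robot, and variables do not carry over. Pictures are saved under pics/ and viewed, at most 14 in all, crops included, and the job is handed in when it is done.

Besides the shell and the picture viewer there is one more tool, called as name([rows], argument=value, ...), one row to a line, values as JSON. play_rows: Moves the arm, as the interface text tells. Its arguments: {"type":"object","properties":{"steps":{"type":"array","items":{"type":"array","items":{"type":"array","items":{"type":"number"}}}},"force":{"type":"number"}},"required":["steps"]}

```bash
mkdir -p pics; ls; python3 - <<'E'
from cell import *
import cv2, numpy as np
for c in ("scene","top"):
    d=read_camera(c); cv2.imwrite(f"pics/{c}0.png",d["frame"][:,:,::-1]); print(c,d["intrinsics"],np.round(d["view"],4),[k for k in d])
    for n in "long_tray short_tray wide_ring narrow_ring ramekin tub mill square_mould vanilla".split():
        print(n,[(round(s["p"],2),np.round(s["extent"]).tolist(),int(s["pixels"].sum())) for s in silhouettes(c,n)][:4])
o=get_obs(); print(o)
E
```

```text
pics
scene [[416.0078673    0.         249.24212402]
 [  0.         416.0078673  205.90217919]
 [  0.           0.           1.        ]] [[-0.7512  0.66    0.0018  0.4192]
 [-0.5678 -0.6477  0.508   0.3032]
 [ 0.3365  0.3806  0.8614 -1.193 ]
 [ 0.      0.      0.      1.    ]] ['frame', 'intrinsics', 'view']
long_tray [(0.98, [152.0, 122.0, 250.0, 212.0], 3629)]
short_tray [(0.56, [250.0, 232.0, 339.0, 306.0], 3463)]
wide_ring [(0.64, [152.0, 110.0, 180.0, 140.0], 603)]
narrow_ring [(0.9, [236.0, 203.0, 253.0, 226.0], 399), (0.32, [151.0, 120.0, 251.0, 209.0], 3743)]
ramekin [(0.91, [377.0, 260.0, 417.0, 298.0], 1103)]
tub [(0.9, [346.0, 297.0, 380.0, 332.0], 1012)]
mill [(0.87, [189.0, 85.0, 209.0, 117.0], 463)]
square_mould [(0.7, [192.0, 224.0, 222.0, 255.0], 540), (0.48, [379.0, 260.0, 419.0, 297.0], 1051), (0.17, [248.0, 230.0, 340.0, 306.0], 3546)]
vanilla [(0.93, [263.0, 166.0, 284.0, 201.0], 499)]
top [[391.00578169   0.         255.72067078]
 [  0.         391.00578169 191.0397892 ]
 [  0.           0.           1.        ]] [[-0.1221 -0.9925 -0.0063  0.0537]
 [ 0.9687 -0.1
[... 653 characters left out ...]
s': 1.0, 'qpos': array([68.52980775, 18.3902304 , -4.01718413, 83.10890736,  1.29492689,
       78.54040815, -3.26060217]), 'joint_velocities': array([-0.02528351,  0.07269508, -0.01599154,  0.01633831, -0.01807994,
        0.06226092, -0.03482942]), 'effort': array([-2.44558369e-04, -4.91107571e+01, -4.03110506e-01, -3.12782121e+01,
       -6.37309626e-02,  3.36554646e-02,  3.79698645e-05]), 'tool_pos': array([ 0.2464053 , -0.60149945,  0.22259398]), 'tool_rot': array([1.79994411e+02, 2.38345679e-03, 2.22794303e+01]), 'force': array([ 0.63172732, -0.49012709, -1.08626879]), 'wrist_torque': array([-0.0232697 ,  0.00656273,  0.00620797]), 'grasp_force': 0.0, 'grip_width': 0.08736413905095564}
```

```bash
python3 - <<'E'
import cv2
a=cv2.imread("pics/scene0.png")[60:350,130:440]; b=cv2.imread("pics/top0.png")[120:300,95:410]
cv2.imwrite("pics/s1.png",cv2.resize(a,None,fx=2,fy=2,interpolation=cv2.INTER_CUBIC)); cv2.imwrite("pics/t1.png",cv2.resize(b,None,fx=2.5,fy=2.5,interpolation=cv2.INTER_CUBIC))
E
```

```text
(no output)
```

View pics/s1.png

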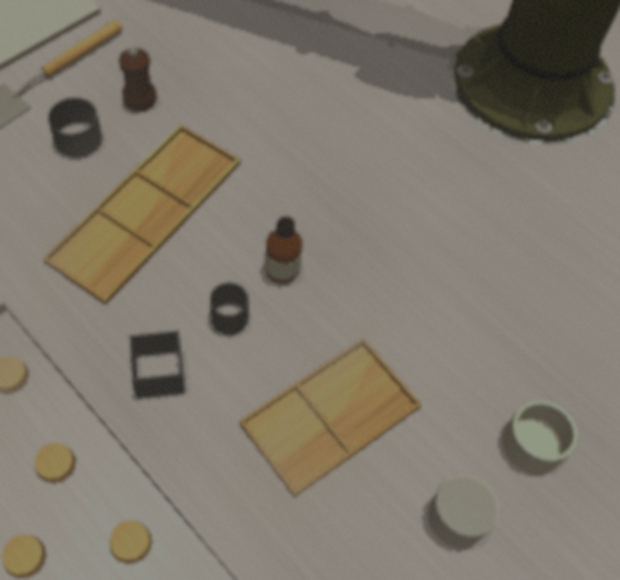

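View pics/t1.png

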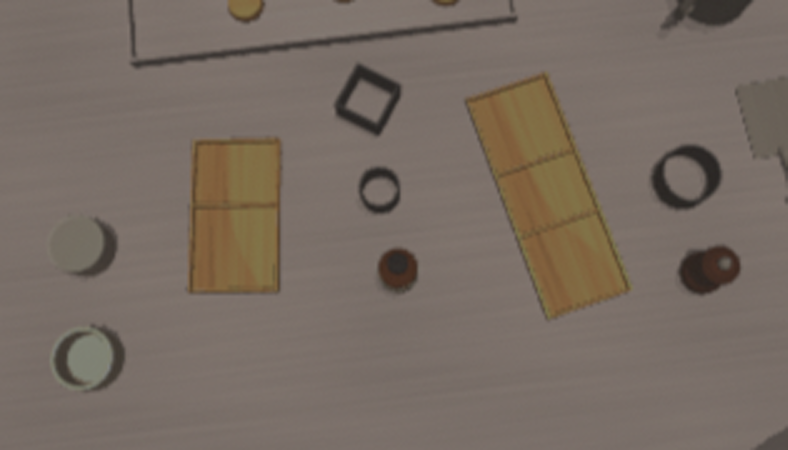

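Both views show all the objects: the long tray sits at the upper left of the scene view (about 150–250, 122–212) and the short tray at about (250–340, 230–306). In the top view, the tub and ramekin are at the left, and the mill and wide ring at the right. Next I'll fit poses from both views.

```bash
cat > h.py <<'E'
import numpy as np, cv2
from scipy.optimize import least_squares
from scipy.spatial.transform import Rotation as Ro
from cell import *
def proj(cam,P):
    q=P@cam["view"][:3,:3].T+cam["view"][:3,3]; u=np.c_[q[:,0],-q[:,1]]/-q[:,2:]
    return u*[cam["intrinsics"][0,0],cam["intrinsics"][1,1]]+cam["intrinsics"][:2,2]
def circ(prof):
    a=np.linspace(0,2*np.pi,48,endpoint=False)
    return np.vstack([np.c_[d/2*np.cos(a),d/2*np.sin(a),0*a+z] for d,z in prof])/1000
def box(w,d,h): return np.array([[x*w/2,y*d/2,z] for x in(-1,1) for y in(-1,1) for z in(0,h)])/1000
M=dict(long_tray=box(272,102,12),short_tray=box(178,102,12),wide_ring=circ([(66,0),(66,48)]),narrow_ring=circ([(46,0),(46,48)]),
 ramekin=circ([(68,0),(68,46)]),tub=circ([(62,0),(62,44),(64,44),(64,52)]),mill=circ([(48,0),(48,18),(36,26),(36,62),(42,68),(42,85),(10,95)]),
 square_mould=box(56,56,48),vanilla=circ([(44,0),(44,60),(20,80),(20,100)]))
def mom(pts):
    m=cv2.moments(cv2.convexHull(np.float32(pts)))
    return np.array([m["m10"]/m["m00"],m["m01"]/m["m00"]]),np.array([m["mu20"],m["mu11"],m["mu02"]])/m["m00"]
def colourmask(im,n,roi):
    hsv=cv2.cvtColor(im,cv2.COLOR_RGB2HSV); k=((hsv[...,1]>95)&(hsv[...,0]>8)&(hsv[...,0]<32)&(hsv[...,2]>90)).astype(np.uint8)
    l,t,r,b=[int(v) for v in roi]; z=np.zeros_like(k); z[t-5:b+6,l-5:r+6]=k[t-5:b+6,l-5:r+6]; return z>0
def biggest(k):
    n,lab,st,_=cv2.connectedComponentsWithStats(k.astype(np.uint8)); return lab==1+np.argmax(st[1:,4])
def masks(name):
    out=[]
    for c in("scene","top"):
        cam=read_camera(c); s=silhouettes(c,name)
        if not s: continue
        k=s[0]["pixels"]
        if "tray" in name:
            k=biggest(colourmask(cam["frame"],name,s[0]["extent"]))
        k=biggest(k); ys,xs=np.nonzero(k)
        pts=np.vstack([np.c_[xs+a,ys+b] for a in(-.5,.5) for b in(-.5,.5)]); out.append((cam,mom(pts),s[0]["p"]))
    return out
def fit(name,x0=(.5,-.3),zfree=True):
    ms=masks(name); tray=("tray" in name or "square" in name); m=M[name]
    def res(p):
        P=m@Ro.from_euler("z",p[3] if tray else 0).as_matrix().T+[p[0],p[1],p[2] if zfree else 0]
        r=[]
        for cam,(c,mu),_ in ms:
            c2,mu2=mom(proj(cam,P)); r+=list(c2-c)
            if tray: r+=list((mu2-mu)/np.sqrt(mu[0]+mu[2])/2)
        return r
    best=min((least_squares(res,[*x0,0,y],x_scale=[.1,.1,.1,1],diff_step=1e-4) for y in (np.arange(0,np.pi,np.pi/6) if tray else [0])),key=lambda s:s.cost)
    return best.x,np.sqrt(2*best.cost/len(best.fun)),[round(q[2],2) for q in ms],np.round(best.fun,1)
E
python3 - <<'E'
from h import *
for n in M:
    p,e,q,f=fit(n); p0,e0,_,_=fit(n,zfree=False)
    print(n,np.round(p[:3]*1000),round(np.degrees(p[3]),1),"rms",round(e,2),q,"| z=0:",np.round(p0[:2]*1000),round(np.degrees(p0[3]),1),round(e0,2),f)
E
```

```text
long_tray [ 558. -182.    2.] 12.4 rms 0.15 [0.98, 0.58] | z=0: [ 558. -182.] 192.3 0.17 [-0.   0.   0.3 -0.2  0.3  0.   0.1  0.1  0.1  0.1]
short_tray [578. 177.   0.] 172.0 rms 0.19 [0.78, 0.7] | z=0: [578. 177.] 172.1 0.2 [ 0.1  0.1  0.3 -0.1  0.4  0.1 -0.   0.  -0.2  0.1]
wide_ring [ 552. -338.    2.] 0.0 rms 0.05 [0.71, 0.6] | z=0: [ 555. -348.] 0.0 2.37 [ 0.1  0.   0.  -0.1]
narrow_ring [ 497.  -91. -227.] 0.0 rms 0.0 [0.91] | z=0: [586.   9.] 0.0 1.8 [0. 0.]
ramekin [434. 347.   3.] 0.0 rms 0.21 [0.94, 0.82] | z=0: [433. 347.] 0.0 0.35 [ 0.3  0.   0.3 -0.2]
tub [ 442.   66. -760.] 0.0 rms 62.17 [0.71, 0.36] | z=0: [557. 346.] 0.0 0.33 [-79.4 -17.3 -71.1  61.7]
mill [ 445. -338.    0.] 0.0 rms 0.15 [0.91, 0.72] | z=0: [ 444. -338.] 0.0 0.15 [ 0.2  0.   0.1 -0.2]
square_mould [688.  10.   2.] -36.6 rms 0.1 [0.56, 0.87] | z=0: [687.   9.] 237.0 0.25 [ 0.2  0.  -0.   0.  -0.   0.2 -0.2 -0.   0.  -0. ]
vanilla [485.  -1.   5.] 0.0 rms 0.25 [0.84, 0.6] | z=0: [ 488. -151.] 0.0 40.23 [ 0.3  0.1  0.3 -0.3]
```

```bash
python3 - <<'E'
from h import *
for n in ("wide_ring","narrow_ring","tub"):
    for i in range(4):
        p,e,q,f=fit(n); print(n,np.round(p[:3]*1000),round(e,2),q)
# mill height: top of silhouette vs model height
for c in("scene","top"):
    cam=read_camera(c); k=silhouettes(c,"mill")[0]["pixels"]; ys,xs=np.nonzero(k)
    for h in(90,95,100,105):
        P=np.vstack([circ([(48,0),(42,h-10),(8,h)])])+[.4445,-.338,0]; u=proj(cam,P)
        print(c,h,np.round([*u.min(0),*u.max(0)],1),[xs.min()-.5,ys.min()-.5,xs.max()+.5,ys.max()+.5])
cam=read_camera("scene"); im=cam["frame"][75:130,175:225][:,:,::-1]; cv2.imwrite("pics/mill.png",cv2.resize(im,None,fx=8,fy=8,interpolation=cv2.INTER_CUBIC))
E
```

```text
wide_ring [ 552. -338.    0.] 0.05 [0.97, 0.84]
wide_ring [ 555. -350.   -2.] 2.5 [0.69, 0.54]
wide_ring [ 553. -337.    3.] 0.05 [0.87, 0.79]
wide_ring [646. -45. 299.] 21.96 [0.61, 0.7]
narrow_ring [ 496.  -92. -226.] 0.0 [0.76]
narrow_ring [ 496.  -91. -227.] 0.0 [0.75]
narrow_ring [571.   3. -16.] 1.32 [0.79, 0.54]
narrow_ring [580.   9.   4.] 0.15 [0.8, 0.69]
tub [558. 346.   1.] 0.24 [0.78, 0.82]
tub [557. 346.   3.] 0.04 [0.7, 0.69]
tub [558. 346.   3.] 0.24 [0.89, 0.98]
tub [558. 346.   3.] 0.3 [0.95, 0.76]
scene 90 [189.4  83.2 208.8 116.6] [np.float64(189.5), np.float64(82.5), np.float64(208.5), np.float64(115.5)]
scene 95 [189.1  81.8 208.8 116.6] [np.float64(189.5), np.float64(82.5), np.float64(208.5), np.float64(115.5)]
scene 100 [188.9  80.4 208.8 116.6] [np.float64(189.5), np.float64(82.5), np.float64(208.5), np.float64(115.5)]
scene 105 [188.7  78.9 208.8 116.6] [np.float64(189.5), np.float64(82.5), np.float64(208.5), np.float64(115.5)]
top 90 [365.4 218.1 390.6 238.2] [np.float64(366.5), np.float64(219.5), np.float64(390.5), np.float64(237.5)]
top 95 [365.4 217.9 391.3 238.2] [np.float64(366.5), np.float64(219.5), np.float64(390.5), np.float64(237.5)]
top 100 [365.4 217.6 391.9 238.2] [np.float64(366.5), np.float64(219.5), np.float64(390.5), np.float64(237.5)]
top 105 [365.4 217.3 392.5 238.2] [np.float64(366.5), np.float64(219.5), np.float64(390.5), np.float64(237.5)]
```

View pics/mill.png

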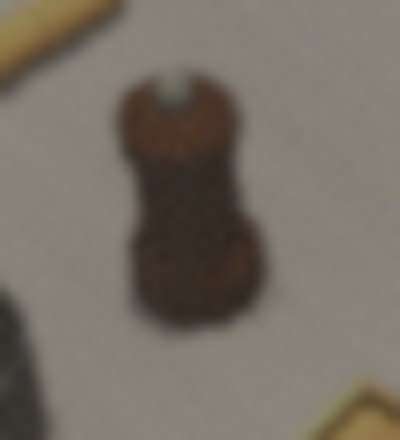

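The crop shows the mill upright, with its ball at about (197, 85) in the scene image. The total height of about 95 mm agrees with both views. Now the planner.

```bash
cat > plan.py <<'E'
from h import *
# legs: (x,y,z mm, yaw deg, rows); prints rows, mm-rounded with error carried over
def plan(legs,start=None):
    o=get_obs(); p=np.array(o["tool_pos"])*1000 if start is None else np.array(start[:3],float); w=o["tool_rot"][2] if start is None else start[3]
    print("t",round(o["time_s"],1),"at",np.round(p,1),np.round(o["tool_rot"],1),"w",round(o["grip_width"]*1000,1),"F",np.round(o["force"],1),"g",round(o["grasp_force"],1))
    for x,y,z,yw,n in legs:
        T=np.array([x,y,z]); p0,w0=p.copy(),w; out=[]
        for i in range(1,n+1):
            s=i/n; s=.5*s+.5*s*s*(3-2*s) if n>3 else s
            g=p0+(T-p0)*s; c,sn=np.cos(np.radians(w)),np.sin(np.radians(w))
            A=np.array([[c,sn,0],[sn,-c,0],[0,0,-1]])
            d=np.round(A.T@(g-p)); t=round(np.radians(w-(w0+(yw-w0)*s)),2)
            p=p+A@d; w-=np.degrees(t); out.append([*(d/1000),0,0,t])
        print(f"-> {x},{y},{z}:",str([[float(round(v,3)) for v in r] for r in out]).replace(" ","").replace("0.0,","0,").replace("-0,","0,"))
E
python3 -c "
from plan import *
plan([(444,-338,150,12.4,12),(444,-338,29,12.4,8)])"
```

```text
t 7.2 at [ 246.4 -601.5  222.6] [180.    0.   22.3] w 86.8 F [ 0.1 -0.   0.3] g 0.0
-> 444,-338,150: [[0.015,-0.009,0.004,0,0,0.01],[0.019,-0.012,0.005,0,0,0.01],[0.023,-0.014,0.006,0,0,0.02],[0.026,-0.017,0.007,0,0,0.01],[0.027,-0.018,0.007,0,0,0.02],[0.028,-0.02,0.007,0,0,0.02],[0.028,-0.02,0.008,0,0,0.01],[0.026,-0.019,0.007,0,0,0.02],[0.025,-0.019,0.007,0,0,0.02],[0.021,-0.017,0.006,0,0,0.01],[0.017,-0.015,0.005,0,0,0.01],[0.013,-0.01,0.004,0,0,0.01]]
-> 444,-338,29: [[0,0,0.01,0,0,0.0],[0,0,0.014,0,0,0.0],[0,0,0.018,0,0,0.0],[0,0,0.018,0,0,0.0],[0,0,0.019,0,0,0.0],[0,0,0.017,0,0,0.0],[0,0,0.014,0,0,0.0],[0,0,0.011,0,0,0.0]]
```

play_rows([
  [[0.015, -0.009, 0.004, 0, 0, 0.01, 0.087], [0.019, -0.012, 0.005, 0, 0, 0.01, 0.087], [0.023, -0.014, 0.006, 0, 0, 0.02, 0.087], [0.026, -0.017, 0.007, 0, 0, 0.01, 0.087], [0.027, -0.018, 0.007, 0, 0, 0.02, 0.087], [0.028, -0.02, 0.007, 0, 0, 0.02, 0.087], [0.028, -0.02, 0.008, 0, 0, 0.01, 0.087], [0.026, -0.019, 0.007, 0, 0, 0.02, 0.087], [0.025, -0.019, 0.007, 0, 0, 0.02, 0.087], [0.021, -0.017, 0.006, 0, 0, 0.01, 0.087], [0.017, -0.015, 0.005, 0, 0, 0.01, 0.087], [0.013, -0.01, 0.004, 0, 0, 0.01, 0.087]],
], force=20)

```text
time_s: 8.45
tool_pos: [0.445, -0.3366, 0.1494]
tool_rot: [-180.0, -0.0, 12.6]
force: [-0.8, 0.2, 0.1]
grip_width: 0.087
grasp_force: 0.0
```

play_rows([
  [[0, 0, 0, 0, 0, 0, 0.087], [0, 0, 0, 0, 0, 0, 0.087]],
])

```text
time_s: 8.65
tool_pos: [0.4435, -0.3391, 0.1497]
tool_rot: [180.0, 0.0, 12.6]
force: [0.0, -0.9, -0.0]
grip_width: 0.0868
grasp_force: 0.0
```

play_rows([
  [[0, 0, 0.012, 0, 0, 0, 0.087], [0, 0, 0.016, 0, 0, 0, 0.087], [0, 0, 0.02, 0, 0, 0, 0.087], [0, 0, 0.02, 0, 0, 0, 0.087], [0, 0, 0.02, 0, 0, 0, 0.087], [0, 0, 0.015, 0, 0, 0, 0.087], [0, 0, 0.01, 0, 0, 0, 0.087], [0, 0, 0.005, 0, 0, 0, 0.087], [0, 0, 0.003, 0, 0, 0, 0.087], [0, 0, 0, 0, 0, 0, 0.087]],
])

```text
time_s: 9.65
tool_pos: [0.4441, -0.3388, 0.0288]
tool_rot: [180.0, -0.0, 12.5]
force: [0.4, 0.0, -0.5]
grip_width: 0.0866
grasp_force: 0.0
```

play_rows([
  [[0, 0, 0, 0, 0, 0, 0.06], [0, 0, 0, 0, 0, 0, 0.05], [0, 0, 0, 0, 0, 0, 0.04], [0, 0, 0, 0, 0, 0, 0.03], [0, 0, 0, 0, 0, 0, 0.02], [0, 0, 0, 0, 0, 0, 0.02], [0, 0, 0, 0, 0, 0, 0.02], [0, 0, 0, 0, 0, 0, 0.02]],
])

```text
time_s: 10.45
tool_pos: [0.444, -0.3389, 0.0287]
tool_rot: [180.0, -0.0, 12.5]
force: [-0.1, -1.0, -0.0]
grip_width: 0.041
grasp_force: 20.0
```

```bash
python3 -c "
from plan import *
plan([(444,-339,75,12.4,5),(558,-182,75,12.4,12),(558,-182,33,12.4,6)])"
```

```text
t 10.4 at [ 444.  -338.9   28.7] [180.   -0.   12.5] w 41.0 F [-0.1 -1.  -0. ] g 20.0
-> 444,-339,75: [[0,0,-0.007,0,0,0.0],[0,0,-0.01,0,0,0.0],[0,0,-0.012,0,0,0.0],[0,0,-0.01,0,0,0.0],[0,0,-0.007,0,0,0.0]]
-> 558,-182,75: [[0.007,-0.007,0,0,0,0.0],[0.01,-0.008,0,0,0,0.0],[0.013,-0.011,0,0,0,0.0],[0.013,-0.012,0,0,0,0.0],[0.015,-0.013,0,0,0,0.0],[0.015,-0.013,0,0,0,0.0],[0.015,-0.014,0,0,0,0.0],[0.014,-0.012,0,0,0,0.0],[0.014,-0.012,0,0,0,0.0],[0.012,-0.011,0,0,0,0.0],[0.01,-0.009,0,0,0,0.0],[0.007,-0.006,0,0,0,0.0]]
-> 558,-182,33: [[0,0,0.005,0,0,0.0],[0,0,0.007,0,0,0.0],[0,0,0.009,0,0,0.0],[0,0,0.008,0,0,0.0],[0,0,0.008,0,0,0.0],[0,0,0.005,0,0,0.0]]
```

play_rows([
  [[0, 0, -0.005, 0, 0, 0, 0.02], [0, 0, -0.01, 0, 0, 0, 0.02], [0, 0, -0.014, 0, 0, 0, 0.02], [0, 0, -0.012, 0, 0, 0, 0.02], [0, 0, -0.005, 0, 0, 0, 0.02], [0, 0, 0, 0, 0, 0, 0.02]],
])

```text
time_s: 11.05
tool_pos: [0.4446, -0.3391, 0.0761]
tool_rot: [179.9, -0.1, 12.5]
force: [-0.5, -0.2, -1.0]
grip_width: 0.0408
grasp_force: 20.0
```

```bash
python3 - <<'E'
from h import *
ims=[]
for c,(x,y) in (("scene",(200,100)),("top",(375,225))):
    cam=read_camera(c); ims.append(cv2.resize(cam["frame"][max(0,y-60):y+60,x-60:x+60,::-1],(390,390),interpolation=cv2.INTER_CUBIC))
cv2.imwrite("pics/lift1.png",np.hstack(ims)); o=get_obs(); print(o["force"],o["wrist_torque"],o["grip_width"])
E
```

```text
[ 0.08897612  0.77704344 -1.78523629] [-0.01102246  0.00880567  0.02925538] 0.04056809926001751
```

View pics/lift1.png

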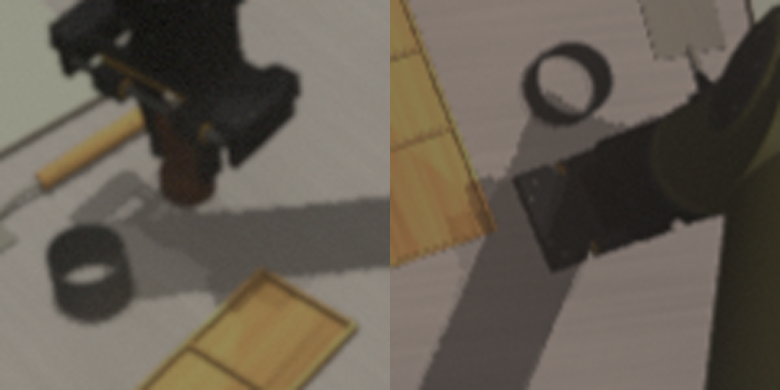

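The mill hangs upright in the gripper, with its foot at about (187, 190) in the left crop. Its weight reads about 1.8 N. I'll carry on to the tray.

play_rows([
  [[0.007, -0.007, 0, 0, 0, 0, 0.02], [0.01, -0.008, 0, 0, 0, 0, 0.02], [0.013, -0.011, 0, 0, 0, 0, 0.02], [0.013, -0.012, 0, 0, 0, 0, 0.02], [0.015, -0.013, 0, 0, 0, 0, 0.02], [0.015, -0.013, 0, 0, 0, 0, 0.02], [0.015, -0.014, 0, 0, 0, 0, 0.02], [0.014, -0.012, 0, 0, 0, 0, 0.02], [0.014, -0.012, 0, 0, 0, 0, 0.02], [0.012, -0.011, 0, 0, 0, 0, 0.02], [0.01, -0.009, 0, 0, 0, 0, 0.02], [0.007, -0.006, 0, 0, 0, 0, 0.02]],
])

```text
time_s: 12.35
tool_pos: [0.5584, -0.1798, 0.0743]
tool_rot: [-180.0, 0.0, 12.7]
force: [-0.3, 0.5, -2.2]
grip_width: 0.041
grasp_force: 20.0
```

play_rows([
  [[0, 0, 0, 0, 0, 0, 0.02], [0, 0, 0, 0, 0, 0, 0.02], [0, 0, 0.005, 0, 0, 0, 0.02], [0, 0, 0.008, 0, 0, 0, 0.02], [0, 0, 0.01, 0, 0, 0, 0.02], [0, 0, 0.008, 0, 0, 0, 0.02], [0, 0, 0.005, 0, 0, 0, 0.02], [0, 0, 0.003, 0, 0, 0, 0.02], [0, 0, 0.002, 0, 0, 0, 0.02], [0, 0, 0, 0, 0, 0, 0.02]],
])

```text
time_s: 13.35
tool_pos: [0.5576, -0.1821, 0.0334]
tool_rot: [-180.0, 0.0, 12.5]
force: [0.4, -0.2, -1.6]
grip_width: 0.0407
grasp_force: 20.0
```

Still hanging about 1.5 mm above the floor. I'll lower it by 1 mm steps until there's contact.

play_rows([
  [[0, 0, 0.001, 0, 0, 0, 0.02], [0, 0, 0.001, 0, 0, 0, 0.02], [0, 0, 0, 0, 0, 0, 0.02]],
])

```text
time_s: 13.65
tool_pos: [0.5578, -0.1822, 0.0318]
tool_rot: [180.0, -0.0, 12.5]
force: [0.5, -0.6, -1.4]
grip_width: 0.0406
grasp_force: 20.0
```

play_rows([
  [[0, 0, 0.001, 0, 0, 0, 0.02], [0, 0, 0, 0, 0, 0, 0.02]],
])

```text
time_s: 13.85
tool_pos: [0.5585, -0.1822, 0.0316]
tool_rot: [179.9, -0.1, 12.5]
force: [-0.4, 0.2, 4.6]
grip_width: 0.0409
grasp_force: 20.0
```

play_rows([
  [[0, 0, 0, 0, 0, 0, 0.045], [0, 0, 0, 0, 0, 0, 0.05], [0, 0, 0, 0, 0, 0, 0.06], [0, 0, 0, 0, 0, 0, 0.07], [0, 0, 0, 0, 0, 0, 0.08], [0, 0, 0, 0, 0, 0, 0.08], [0, 0, 0, 0, 0, 0, 0.08]],
])

```text
time_s: 14.55
tool_pos: [0.5576, -0.1821, 0.0305]
tool_rot: [-180.0, 0.0, 12.5]
force: [-0.4, -0.3, 0.2]
grip_width: 0.0775
grasp_force: 0.0
```

```bash
python3 -c "
from plan import *
plan([(558,-182,135,12.4,8),(552,-338,100,12.4,9),(552,-338,17,12.4,7)])"
```

```text
t 14.6 at [ 557.6 -182.1   30.5] [-180.     0.    12.5] w 77.5 F [-0.4 -0.3  0.2] g 0.0
-> 558,-182,135: [[0,0,-0.009,0,0,0.0],[0,0,-0.012,0,0,0.0],[0,0,-0.015,0,0,0.0],[0,0,-0.016,0,0,0.0],[0,0,-0.016,0,0,0.0],[0,0,-0.015,0,0,0.0],[0,0,-0.013,0,0,0.0],[0,0,-0.009,0,0,0.0]]
-> 552,-338,100: [[-0.003,0.011,0.003,0,0,0.0],[-0.004,0.015,0.003,0,0,0.0],[-0.005,0.019,0.005,0,0,0.0],[-0.005,0.02,0.004,0,0,0.0],[-0.005,0.021,0.005,0,0,0.0],[-0.006,0.02,0.005,0,0,0.0],[-0.004,0.019,0.004,0,0,0.0],[-0.004,0.015,0.004,0,0,0.0],[-0.003,0.011,0.002,0,0,0.0]]
-> 552,-338,17: [[0,0,0.008,0,0,0.0],[0,0,0.012,0,0,0.0],[0,0,0.014,0,0,0.0],[0,0,0.015,0,0,0.0],[0,0,0.014,0,0,0.0],[0,0,0.012,0,0,0.0],[0,0,0.008,0,0,0.0]]
```

play_rows([
  [[0, 0, -0.006, 0, 0, 0, 0.087], [0, 0, -0.012, 0, 0, 0, 0.087], [0, 0, -0.016, 0, 0, 0, 0.087], [0, 0, -0.018, 0, 0, 0, 0.087], [0, 0, -0.018, 0, 0, 0, 0.087], [0, 0, -0.016, 0, 0, 0, 0.087], [0, 0, -0.012, 0, 0, 0, 0.087], [0, 0, -0.006, 0, 0, 0, 0.087]],
])

```text
time_s: 15.35
tool_pos: [0.5584, -0.1823, 0.1366]
tool_rot: [179.9, -0.1, 12.5]
force: [-0.4, 0.3, -0.2]
grip_width: 0.0868
grasp_force: 0.0
```

play_rows([
  [[-0.003, 0.011, 0.003, 0, 0, 0, 0.087], [-0.004, 0.015, 0.003, 0, 0, 0, 0.087], [-0.005, 0.019, 0.005, 0, 0, 0, 0.087], [-0.005, 0.02, 0.004, 0, 0, 0, 0.087], [-0.005, 0.021, 0.005, 0, 0, 0, 0.087], [-0.006, 0.02, 0.005, 0, 0, 0, 0.087], [-0.004, 0.019, 0.004, 0, 0, 0, 0.087], [-0.004, 0.015, 0.004, 0, 0, 0, 0.087], [-0.003, 0.011, 0.002, 0, 0, 0, 0.087], [0, 0, 0, 0, 0, 0, 0.087], [0, 0, 0, 0, 0, 0, 0.087]],
])

```text
time_s: 16.45
tool_pos: [0.5526, -0.3373, 0.0995]
tool_rot: [-180.0, -0.0, 12.6]
force: [0.4, 0.8, -0.7]
grip_width: 0.0869
grasp_force: 0.0
```

play_rows([
  [[0, 0, 0.008, 0, 0, 0, 0.087], [0, 0, 0.012, 0, 0, 0, 0.087], [0, 0, 0.014, 0, 0, 0, 0.087], [0, 0, 0.015, 0, 0, 0, 0.087], [0, 0, 0.014, 0, 0, 0, 0.087], [0, 0, 0.012, 0, 0, 0, 0.087], [0, 0, 0.008, 0, 0, 0, 0.087], [0, 0, 0, 0, 0, 0, 0.087], [0, 0, 0, 0, 0, 0, 0.075], [0, 0, 0, 0, 0, 0, 0.065], [0, 0, 0, 0, 0, 0, 0.055], [0, 0, 0, 0, 0, 0, 0.055]],
], force=15)

```text
time_s: 17.65
tool_pos: [0.5528, -0.3384, 0.0174]
tool_rot: [179.9, -0.1, 12.5]
force: [0.6, -0.5, 0.3]
grip_width: 0.0663
grasp_force: 15.0
```

play_rows([
  [[0, 0, 0, 0, 0, 0, 0.055], [0, 0, 0, 0, 0, 0, 0.055], [0, 0, 0, 0, 0, 0, 0.055]],
])

```text
time_s: 17.95
tool_pos: [0.5528, -0.3384, 0.0173]
tool_rot: [179.9, -0.0, 12.5]
force: [0.2, -0.4, 4.7]
grip_width: 0.0662
grasp_force: 15.0
```

```bash
python3 -c "
from plan import *
plan([(552,-338,135,12.4,8),(642,-163,135,12.4,12),(642,-163,21,12.4,9)])"
```

```text
t 17.9 at [ 552.8 -338.4   17.3] [179.9  -0.   12.5] w 66.2 F [ 0.2 -0.4  4.7] g 15.0
-> 552,-338,135: [[0,0,-0.01,0,0,0.0],[0,0,-0.014,0,0,0.0],[0,0,-0.017,0,0,0.0],[0,0,-0.018,0,0,0.0],[0,0,-0.018,0,0,0.0],[-0.001,0,-0.017,0,0,0.0],[0,-0.001,-0.014,0,0,0.0],[0,0,-0.01,0,0,0.0]]
-> 642,-163,135: [[0.006,-0.008,0,0,0,0.0],[0.009,-0.01,0,0,0,0.0],[0.011,-0.013,0,0,0,0.0],[0.011,-0.014,0,0,0,0.0],[0.013,-0.015,0,0,0,0.0],[0.013,-0.015,0,0,0,0.0],[0.013,-0.016,0,0,0,0.0],[0.013,-0.015,0,0,0,0.0],[0.012,-0.014,0,0,0,0.0],[0.01,-0.013,0,0,0,0.0],[0.009,-0.01,0,0,0,0.0],[0.006,-0.008,0,0,0,0.0]]
-> 642,-163,21: [[0,0,0.008,0,0,0.0],[0,0,0.012,0,0,0.0],[0,0,0.014,0,0,0.0],[0,0,0.015,0,0,0.0],[0,0,0.016,0,0,0.0],[0,0,0.015,0,0,0.0],[0,0,0.014,0,0,0.0],[0,0,0.012,0,0,0.0],[0,0,0.008,0,0,0.0]]
```

play_rows([
  [[0, 0, -0.008, 0, 0, 0, 0.055], [0, 0, -0.014, 0, 0, 0, 0.055], [0, 0, -0.018, 0, 0, 0, 0.055], [0, 0, -0.02, 0, 0, 0, 0.055], [0, 0, -0.02, 0, 0, 0, 0.055], [0, 0, -0.018, 0, 0, 0, 0.055], [0, 0, -0.014, 0, 0, 0, 0.055], [0, 0, -0.006, 0, 0, 0, 0.055]],
])

```text
time_s: 18.75
tool_pos: [0.5531, -0.3383, 0.1368]
tool_rot: [179.9, -0.1, 12.5]
force: [-1.0, 0.4, -1.3]
grip_width: 0.0665
grasp_force: 15.0
```

play_rows([
  [[0.006, -0.008, 0, 0, 0, 0, 0.055], [0.009, -0.01, 0, 0, 0, 0, 0.055], [0.011, -0.013, 0, 0, 0, 0, 0.055], [0.011, -0.014, 0, 0, 0, 0, 0.055], [0.013, -0.015, 0, 0, 0, 0, 0.055], [0.013, -0.015, 0, 0, 0, 0, 0.055], [0.013, -0.016, 0, 0, 0, 0, 0.055], [0.013, -0.015, 0, 0, 0, 0, 0.055], [0.012, -0.014, 0, 0, 0, 0, 0.055], [0.01, -0.013, 0, 0, 0, 0, 0.055], [0.009, -0.01, 0, 0, 0, 0, 0.055], [0.006, -0.008, 0, 0, 0, 0, 0.055]],
])

```text
time_s: 19.95
tool_pos: [0.6432, -0.1613, 0.1343]
tool_rot: [-180.0, 0.0, 12.6]
force: [-0.4, -0.3, -1.0]
grip_width: 0.0664
grasp_force: 15.0
```

play_rows([
  [[0, 0, 0, 0, 0, 0, 0.055], [0, 0, 0, 0, 0, 0, 0.055], [0, 0, 0.008, 0, 0, 0, 0.055], [0, 0, 0.012, 0, 0, 0, 0.055], [0, 0, 0.015, 0, 0, 0, 0.055], [0, 0, 0.016, 0, 0, 0, 0.055], [0, 0, 0.016, 0, 0, 0, 0.055], [0, 0, 0.016, 0, 0, 0, 0.055], [0, 0, 0.014, 0, 0, 0, 0.055], [0, 0, 0.01, 0, 0, 0, 0.055], [0, 0, 0.004, 0, 0, 0, 0.055], [0, 0, 0, 0, 0, 0, 0.055]],
])

```text
time_s: 21.15
tool_pos: [0.6423, -0.1631, 0.0229]
tool_rot: [-180.0, 0.0, 12.5]
force: [-0.3, -0.1, -2.0]
grip_width: 0.0662
grasp_force: 15.0
```

play_rows([
  [[0, 0, 0.002, 0, 0, 0, 0.055], [0, 0, 0.001, 0, 0, 0, 0.055], [0, 0, 0, 0, 0, 0, 0.055]],
])

```text
time_s: 21.45
tool_pos: [0.6429, -0.1633, 0.021]
tool_rot: [180.0, -0.0, 12.5]
force: [0.4, -0.2, -1.6]
grip_width: 0.0668
grasp_force: 15.0
```

play_rows([
  [[0, 0, 0, 0, 0, 0, 0.07], [0, 0, 0, 0, 0, 0, 0.075], [0, 0, 0, 0, 0, 0, 0.08], [0, 0, 0, 0, 0, 0, 0.087], [0, 0, 0, 0, 0, 0, 0.087]],
])

```text
time_s: 21.95
tool_pos: [0.6426, -0.1632, 0.0206]
tool_rot: [180.0, -0.0, 12.5]
force: [0.1, 1.0, -0.5]
grip_width: 0.0847
grasp_force: 0.0
```

```bash
python3 -c "
from plan import *
plan([(642,-163,180,12.4,9),(557,346,180,0,22),(557,346,110,0,4)])"
```

```text
t 21.9 at [ 642.6 -163.2   20.6] [180.   -0.   12.5] w 84.7 F [ 0.1  1.  -0.5] g 0.0
-> 642,-163,180: [[0,0,-0.012,0,0,0.0],[0,0,-0.016,0,0,0.0],[0,0,-0.019,0,0,0.0],[0,0,-0.022,0,0,0.0],[0,0,-0.022,0,0,0.0],[0,0,-0.021,0,0,0.0],[0,0,-0.02,0,0,0.0],[-0.001,0,-0.016,0,0,0.0],[0,0,-0.011,0,0,0.0]]
-> 557,346,180: [[0.001,-0.013,0,0,0,0.01],[0,-0.016,0,0,0,0.0],[0.001,-0.019,0,0,0,0.01],[0.001,-0.021,0,0,0,0.01],[0.001,-0.024,0,0,0,0.01],[0,-0.024,0,0,0,0.01],[0,-0.027,0,0,0,0.01],[0,-0.027,0,0,0,0.01],[-0.001,-0.029,0,0,0,0.01],[0,-0.029,0,0,0,0.02],[-0.002,-0.029,0,0,0,0.01],[-0.001,-0.029,0,0,0,0.01],[-0.002,-0.029,0,0,0,0.01],[-0.002,-0.029,0,0,0,0.02],[-0.003,-0.027,0,0,0,0.01],[-0.003,-0.026,0,0,0,0.01],[-0.003,-0.025,0,0,0,0.01],[-0.003,-0.023,0,0,0,0.01],[-0.002,-0.021,0,0,0,0.01],[-0.003,-0.019,0,0,0,0.01],[-0.003,-0.016,0,0,0,0.0],[-0.002,-0.013,0,0,0,0.01]]
-> 557,346,110: [[0,0,0.014,0,0,-0.0],[0,0,0.021,0,0,-0.0],[0,0,0.02,0,0,-0.0],[0,0,0.015,0,0,-0.0]]
```

play_rows([
  [[0, 0, -0.01, 0, 0, 0, 0.087], [0, 0, -0.015, 0, 0, 0, 0.087], [0, 0, -0.02, 0, 0, 0, 0.087], [0, 0, -0.023, 0, 0, 0, 0.087], [0, 0, -0.024, 0, 0, 0, 0.087], [0, 0, -0.022, 0, 0, 0, 0.087], [0, 0, -0.02, 0, 0, 0, 0.087], [0, 0, -0.016, 0, 0, 0, 0.087], [0, 0, -0.01, 0, 0, 0, 0.087]],
])

```text
time_s: 22.85
tool_pos: [0.6433, -0.1633, 0.1833]
tool_rot: [179.9, -0.2, 12.5]
force: [-0.2, 0.2, 0.5]
grip_width: 0.0868
grasp_force: 0.0
```

play_rows([
  [[0.001, -0.013, 0, 0, 0, 0.01, 0.087], [0, -0.016, 0, 0, 0, 0, 0.087], [0.001, -0.019, 0, 0, 0, 0.01, 0.087], [0.001, -0.021, 0, 0, 0, 0.01, 0.087], [0.001, -0.024, 0, 0, 0, 0.01, 0.087], [0, -0.024, 0, 0, 0, 0.01, 0.087], [0, -0.027, 0, 0, 0, 0.01, 0.087], [0, -0.027, 0, 0, 0, 0.01, 0.087], [-0.001, -0.029, 0, 0, 0, 0.01, 0.087], [0, -0.029, 0, 0, 0, 0.02, 0.087], [-0.002, -0.029, 0, 0, 0, 0.01, 0.087]],
])

```text
time_s: 23.95
tool_pos: [0.5979, 0.0944, 0.179]
tool_rot: [-180.0, 0.2, 6.3]
force: [0.5, 0.1, -0.9]
grip_width: 0.0867
grasp_force: 0.0
```

play_rows([
  [[-0.001, -0.029, 0, 0, 0, 0.01, 0.087], [-0.002, -0.029, 0, 0, 0, 0.01, 0.087], [-0.002, -0.029, 0, 0, 0, 0.02, 0.087], [-0.003, -0.027, 0, 0, 0, 0.01, 0.087], [-0.003, -0.026, 0, 0, 0, 0.01, 0.087], [-0.003, -0.025, 0, 0, 0, 0.01, 0.087], [-0.003, -0.023, 0, 0, 0, 0.01, 0.087], [-0.002, -0.021, 0, 0, 0, 0.01, 0.087], [-0.003, -0.019, 0, 0, 0, 0.01, 0.087], [-0.003, -0.016, 0, 0, 0, 0, 0.087], [-0.002, -0.013, 0, 0, 0, 0.01, 0.087], [0, 0, 0, 0, 0, 0, 0.087]],
])

```text
time_s: 25.15
tool_pos: [0.555, 0.3497, 0.1796]
tool_rot: [-179.9, 0.1, 0.2]
force: [-0.4, -0.1, 0.1]
grip_width: 0.0873
grasp_force: 0.0
```

```bash
python3 -c "
from plan import *
plan([(557,346,110,0,4)])
im=[cv2.resize(read_camera('scene')['frame'][60:220,130:300,::-1],(390,390),interpolation=cv2.INTER_CUBIC),cv2.resize(read_camera('top')['frame'][120:270,260:410,::-1],(390,390),interpolation=cv2.INTER_CUBIC)]
cv2.imwrite('pics/m1.png',np.hstack(im))"
```

```text
t 25.1 at [555.  349.7 179.6] [-1.799e+02  1.000e-01  2.000e-01] w 87.3 F [-0.4 -0.1  0.1] g 0.0
-> 557,346,110: [[0,0.001,0.014,0,0,0.0],[0.001,0.001,0.021,0,0,0.0],[0.001,0.001,0.02,0,0,0.0],[0,0.001,0.015,0,0,0.0]]
```

View pics/m1.png

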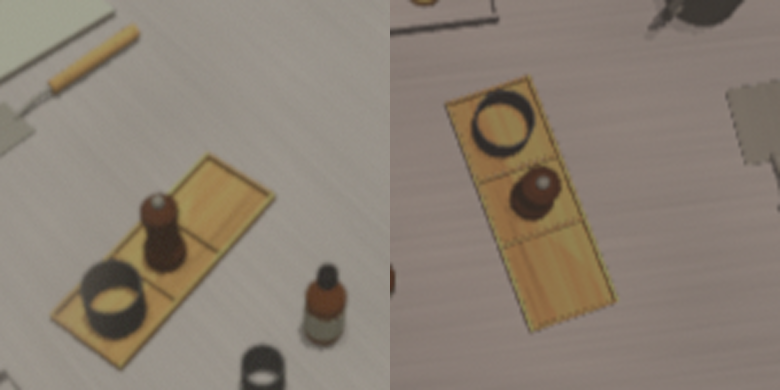

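The mill stands in the middle compartment and the wide ring in the far one, both upright. The near end compartment is empty. Next is the tub.

play_rows([
  [[0, 0, 0.015, 0, 0, 0, 0.087], [0, 0, 0.02, 0, 0, 0, 0.087], [0, 0, 0.02, 0, 0, 0, 0.087], [0, 0, 0.015, 0, 0, 0, 0.087], [0, 0, 0, 0, 0, 0, 0.087], [0, 0, 0, 0, 0, 0, 0.087]],
])

```text
time_s: 25.85
tool_pos: [0.5578, 0.346, 0.1103]
tool_rot: [180.0, 0.0, -0.1]
force: [0.6, -0.9, -0.4]
grip_width: 0.0871
grasp_force: 0.0
```

play_rows([
  [[0, 0, 0.01, 0, 0, 0, 0.087], [0, 0, 0.015, 0, 0, 0, 0.087], [0, 0, 0.018, 0, 0, 0, 0.087], [0, 0, 0.018, 0, 0, 0, 0.087], [0, 0, 0.015, 0, 0, 0, 0.087], [0, 0, 0.012, 0, 0, 0, 0.087], [0, 0, 0.007, 0, 0, 0, 0.087], [0, 0, 0, 0, 0, 0, 0.087], [0, 0, 0, 0, 0, 0, 0.075], [0, 0, 0, 0, 0, 0, 0.065], [0, 0, 0, 0, 0, 0, 0.055], [0, 0, 0, 0, 0, 0, 0.05]],
], force=15)

```text
time_s: 27.05
tool_pos: [0.5581, 0.3462, 0.0161]
tool_rot: [180.0, -0.1, -0.1]
force: [-0.9, -1.5, 2.3]
grip_width: 0.063
grasp_force: 3.6
```

play_rows([
  [[0, 0, 0, 0, 0, 0, 0.05], [0, 0, 0, 0, 0, 0, 0.05], [0, 0, 0, 0, 0, 0, 0.05]],
])

```text
time_s: 27.35
tool_pos: [0.5581, 0.3462, 0.0161]
tool_rot: [180.0, -0.0, -0.1]
force: [-0.7, -3.4, 4.1]
grip_width: 0.0621
grasp_force: 15.2
```

```bash
python3 -c "
from plan import *
plan([(557,346,180,0,10),(520,60,180,6,12),(474,-200.5,180,12.4,12),(474,-200.5,21,12.4,10)])"
```

```text
t 27.4 at [558.1 346.2  16.1] [ 1.8e+02 -0.0e+00 -1.0e-01] w 62.1 F [-0.7 -3.4  4.1] g 15.2
-> 557,346,180: [[0,0,-0.01,0,0,-0.0],[0,0,-0.015,0,0,-0.0],[0,0,-0.017,0,0,-0.0],[0,0,-0.02,0,0,-0.0],[-0.001,0,-0.02,0,0,-0.0],[0,0,-0.02,0,0,-0.0],[0,0,-0.02,0,0,-0.0],[0,0,-0.017,0,0,-0.0],[0,0,-0.014,0,0,-0.0],[0,0,-0.011,0,0,-0.0]]
-> 520,60,180: [[-0.002,0.015,0,0,0,-0.01],[-0.003,0.019,0,0,0,-0.0],[-0.003,0.024,0,0,0,-0.01],[-0.004,0.027,0,0,0,-0.01],[-0.004,0.028,0,0,0,-0.01],[-0.005,0.03,0,0,0,-0.01],[-0.006,0.029,0,0,0,-0.01],[-0.005,0.029,0,0,0,-0.01],[-0.005,0.026,0,0,0,-0.01],[-0.005,0.023,0,0,0,-0.01],[-0.005,0.02,0,0,0,-0.01],[-0.003,0.014,0,0,0,-0.01]]
-> 474,-200.5,180: [[-0.004,0.013,0,0,0,-0.01],[-0.005,0.018,0,0,0,-0.0],[-0.006,0.021,0,0,0,-0.01],[-0.008,0.023,0,0,0,-0.01],[-0.008,0.025,0,0,0,-0.01],[-0.009,0.026,0,0,0,-0.01],[-0.009,0.026,0,0,0,-0.02],[-0.009,0.025,0,0,0,-0.01],[-0.008,0.023,0,0,0,-0.01],[-0.008,0.02,0,0,0,-0.0],[-0.007,0.017,0,0,0,-0.01],[-0.005,0.013,0,0,0,-0.01]]
-> 474,-200.5,21: [[0,0,0.01,0,0,0.0],[0,0,0.014,0,0,0.0],[0,0,0.017,0,0,0.0],[0,0,0.019,0,0,0.0],[0,0,0.02,0,0,0.0],[0,0,0.019,0,0,0.0],[0,0,0.019,0,0,0.0],[0,0,0.017,0,0,0.0],[0,0,0.014,0,0,0.0],[0,0,0.01,0,0,0.0]]
```

play_rows([
  [[0, 0, -0.01, 0, 0, 0, 0.05], [0, 0, -0.015, 0, 0, 0, 0.05], [0, 0, -0.017, 0, 0, 0, 0.05], [0, 0, -0.02, 0, 0, 0, 0.05], [0, 0, -0.02, 0, 0, 0, 0.05], [0, 0, -0.02, 0, 0, 0, 0.05], [0, 0, -0.02, 0, 0, 0, 0.05], [0, 0, -0.017, 0, 0, 0, 0.05], [0, 0, -0.014, 0, 0, 0, 0.05], [0, 0, -0.011, 0, 0, 0, 0.05]],
])

```text
time_s: 28.35
tool_pos: [0.5578, 0.3468, 0.1811]
tool_rot: [-180.0, -0.1, -0.1]
force: [0.9, 0.3, -1.5]
grip_width: 0.062
grasp_force: 14.8
```

play_rows([
  [[-0.002, 0.015, 0, 0, 0, -0.01, 0.05], [-0.003, 0.019, 0, 0, 0, 0, 0.05], [-0.003, 0.024, 0, 0, 0, -0.01, 0.05], [-0.004, 0.027, 0, 0, 0, -0.01, 0.05], [-0.004, 0.028, 0, 0, 0, -0.01, 0.05], [-0.005, 0.03, 0, 0, 0, -0.01, 0.05], [-0.006, 0.029, 0, 0, 0, -0.01, 0.05], [-0.005, 0.029, 0, 0, 0, -0.01, 0.05], [-0.005, 0.026, 0, 0, 0, -0.01, 0.05], [-0.005, 0.023, 0, 0, 0, -0.01, 0.05], [-0.005, 0.02, 0, 0, 0, -0.01, 0.05], [-0.003, 0.014, 0, 0, 0, -0.01, 0.05]],
])

```text
time_s: 29.55
tool_pos: [0.5199, 0.0586, 0.1795]
tool_rot: [180.0, 0.0, 6.2]
force: [0.8, 0.7, -2.0]
grip_width: 0.0623
grasp_force: 14.8
```

play_rows([
  [[-0.004, 0.013, 0, 0, 0, -0.01, 0.05], [-0.005, 0.018, 0, 0, 0, 0, 0.05], [-0.006, 0.021, 0, 0, 0, -0.01, 0.05], [-0.008, 0.023, 0, 0, 0, -0.01, 0.05], [-0.008, 0.025, 0, 0, 0, -0.01, 0.05], [-0.009, 0.026, 0, 0, 0, -0.01, 0.05], [-0.009, 0.026, 0, 0, 0, -0.02, 0.05], [-0.009, 0.025, 0, 0, 0, -0.01, 0.05], [-0.008, 0.023, 0, 0, 0, -0.01, 0.05], [-0.008, 0.02, 0, 0, 0, 0, 0.05], [-0.007, 0.017, 0, 0, 0, -0.01, 0.05], [-0.005, 0.013, 0, 0, 0, -0.01, 0.05]],
])

```text
time_s: 30.75
tool_pos: [0.4741, -0.2014, 0.1795]
tool_rot: [-180.0, 0.0, 12.5]
force: [-0.3, -0.1, -1.4]
grip_width: 0.0621
grasp_force: 14.8
```

play_rows([
  [[0, 0, 0, 0, 0, 0, 0.05], [0, 0, 0, 0, 0, 0, 0.05], [0, 0, 0, 0, 0, 0, 0.05]],
])

```text
time_s: 31.05
tool_pos: [0.4751, -0.1987, 0.1795]
tool_rot: [-180.0, -0.0, 12.6]
force: [-0.2, 0.5, -1.3]
grip_width: 0.0623
grasp_force: 14.8
```

```bash
python3 -c "
from plan import *
plan([(474,-200.5,21,12.4,10)])"
```

```text
t 31.1 at [ 475.1 -198.7  179.5] [-180.    -0.    12.6] w 62.3 F [-0.2  0.5 -1.3] g 14.8
-> 474,-200.5,21: [[0,0,0.01,0,0,0.0],[0,0,0.014,0,0,0.0],[0,0,0.017,0,0,0.0],[-0.001,0.001,0.019,0,0,0.0],[0,0,0.019,0,0,0.0],[0,0,0.02,0,0,0.0],[0,0,0.019,0,0,0.0],[0,0,0.016,0,0,0.0],[0,0,0.014,0,0,0.0],[0,0,0.011,0,0,0.0]]
```

play_rows([
  [[0, 0.001, 0.01, 0, 0, 0, 0.05], [0, 0.001, 0.014, 0, 0, 0, 0.05], [0, 0, 0.018, 0, 0, 0, 0.05], [0, 0, 0.02, 0, 0, 0, 0.05], [0, 0, 0.02, 0, 0, 0, 0.05], [0, 0, 0.02, 0, 0, 0, 0.05], [0, 0, 0.02, 0, 0, 0, 0.05], [0, 0, 0.016, 0, 0, 0, 0.05], [0, 0, 0.012, 0, 0, 0, 0.05], [0, 0, 0.008, 0, 0, 0, 0.05], [0, 0, 0, 0, 0, 0, 0.05], [0, 0, 0, 0, 0, 0, 0.05]],
])

```text
time_s: 32.25
tool_pos: [0.4756, -0.2021, 0.0218]
tool_rot: [180.0, -0.0, 12.5]
force: [0.5, -0.4, -1.7]
grip_width: 0.0623
grasp_force: 14.8
```

play_rows([
  [[0, 0, 0.001, 0, 0, 0, 0.05], [0, 0, 0.001, 0, 0, 0, 0.05], [0, 0, 0, 0, 0, 0, 0.05]],
])

```text
time_s: 32.55
tool_pos: [0.4754, -0.2022, 0.0198]
tool_rot: [180.0, -0.0, 12.5]
force: [0.1, 0.3, -1.8]
grip_width: 0.0622
grasp_force: 14.8
```

play_rows([
  [[0, 0, 0.001, 0, 0, 0, 0.05], [0, 0, 0, 0, 0, 0, 0.05]],
])

```text
time_s: 32.75
tool_pos: [0.4755, -0.2022, 0.019]
tool_rot: [180.0, -0.0, 12.5]
force: [-0.2, 0.6, 0.8]
grip_width: 0.0623
grasp_force: 15.0
```

play_rows([
  [[0, 0, 0, 0, 0, 0, 0.066], [0, 0, 0, 0, 0, 0, 0.07], [0, 0, 0, 0, 0, 0, 0.078], [0, 0, 0, 0, 0, 0, 0.087], [0, 0, 0, 0, 0, 0, 0.087]],
])

```text
time_s: 33.25
tool_pos: [0.4753, -0.2021, 0.0185]
tool_rot: [180.0, 0.0, 12.5]
force: [-0.8, 1.1, 0.5]
grip_width: 0.084
grasp_force: 0.0
```

```bash
python3 -c "
from plan import *
plan([(475,-202,180,12.4,9),(500,70,180,-5,12),(434,347,180,-8,13),(434,347,17,-8,11)])"
```

```text
t 33.2 at [ 475.3 -202.1   18.5] [180.    0.   12.5] w 84.0 F [-0.8  1.1  0.5] g 0.0
-> 475,-202,180: [[0,0,-0.012,0,0,0.0],[0,0,-0.016,0,0,0.0],[0,0,-0.02,0,0,0.0],[0,0,-0.022,0,0,0.0],[0,0,-0.022,0,0,0.0],[0,0,-0.022,0,0,0.0],[0,0,-0.019,0,0,0.0],[0,0,-0.017,0,0,0.0],[0,0,-0.011,0,0,0.0]]
-> 500,70,180: [[0.004,-0.013,0,0,0,0.02],[0.006,-0.018,0,0,0,0.02],[0.006,-0.022,0,0,0,0.02],[0.006,-0.025,0,0,0,0.03],[0.006,-0.027,0,0,0,0.03],[0.005,-0.027,0,0,0,0.03],[0.005,-0.028,0,0,0,0.03],[0.003,-0.027,0,0,0,0.04],[0.003,-0.026,0,0,0,0.02],[0.001,-0.022,0,0,0,0.03],[0.001,-0.019,0,0,0,0.02],[0,-0.014,0,0,0,0.02]]
-> 434,347,180: [[-0.004,-0.013,0,0,0,0.0],[-0.006,-0.016,0,0,0,0.01],[-0.007,-0.02,0,0,0,-0.0],[-0.008,-0.023,0,0,0,0.0],[-0.008,-0.024,0,0,0,0.01],[-0.009,-0.026,0,0,0,0.0],[-0.009,-0.025,0,0,0,0.01],[-0.01,-0.026,0,0,0,0.0],[-0.009,-0.024,0,0,0,0.01],[-0.008,-0.022,0,0,0,-0.0],[-0.008,-0.02,0,0,0,0.0],[-0.006,-0.016,0,0,0,0.01],[-0.005,-0.013,0,0,0,-0.0]]
-> 434,347,17: [[0,0,0.009,0,0,-0.0],[0,0,0.013,0,0,-0.0],[0,0,0.015,0,0,-0.0],[0,0,0.017,0,0,-0.0],[0,0,0.018,0,0,-0.0],[0,0,0.018,0,0,-0.0],[0,0,0.019,0,0,-0.0],[0,0,0.017,0,0,-0.0],[0,0,0.015,0,0,-0.0],[0,0,0.012,0,0,-0.0],[0,0,0.01,0,0,-0.0]]
```

play_rows([
  [[0, 0, -0.012, 0, 0, 0, 0.087], [0, 0, -0.016, 0, 0, 0, 0.087], [0, 0, -0.02, 0, 0, 0, 0.087], [0, 0, -0.022, 0, 0, 0, 0.087], [0, 0, -0.022, 0, 0, 0, 0.087], [0, 0, -0.022, 0, 0, 0, 0.087], [0, 0, -0.019, 0, 0, 0, 0.087], [0, 0, -0.017, 0, 0, 0, 0.087], [0, 0, -0.011, 0, 0, 0, 0.087]],
])

```text
time_s: 34.15
tool_pos: [0.4759, -0.2023, 0.1819]
tool_rot: [179.9, -0.1, 12.5]
force: [0.5, 0.6, 1.1]
grip_width: 0.0866
grasp_force: 0.0
```

play_rows([
  [[0.004, -0.013, 0, 0, 0, 0.02, 0.087], [0.006, -0.018, 0, 0, 0, 0.02, 0.087], [0.006, -0.022, 0, 0, 0, 0.02, 0.087], [0.006, -0.025, 0, 0, 0, 0.03, 0.087], [0.006, -0.027, 0, 0, 0, 0.03, 0.087], [0.005, -0.027, 0, 0, 0, 0.03, 0.087], [0.005, -0.028, 0, 0, 0, 0.03, 0.087], [0.003, -0.027, 0, 0, 0, 0.04, 0.087], [0.003, -0.026, 0, 0, 0, 0.02, 0.087], [0.001, -0.022, 0, 0, 0, 0.03, 0.087], [0.001, -0.019, 0, 0, 0, 0.02, 0.087], [0, -0.014, 0, 0, 0, 0.02, 0.087]],
])

```text
time_s: 35.35
tool_pos: [0.4997, 0.0715, 0.1798]
tool_rot: [-180.0, 0.0, -5.2]
force: [-0.6, -1.1, -0.3]
grip_width: 0.0866
grasp_force: 0.0
```

play_rows([
  [[-0.004, -0.013, 0, 0, 0, 0, 0.087], [-0.006, -0.016, 0, 0, 0, 0.01, 0.087], [-0.007, -0.02, 0, 0, 0, 0, 0.087], [-0.008, -0.023, 0, 0, 0, 0, 0.087], [-0.008, -0.024, 0, 0, 0, 0.01, 0.087], [-0.009, -0.026, 0, 0, 0, 0, 0.087], [-0.009, -0.025, 0, 0, 0, 0.01, 0.087], [-0.01, -0.026, 0, 0, 0, 0, 0.087], [-0.009, -0.024, 0, 0, 0, 0.01, 0.087], [-0.008, -0.022, 0, 0, 0, 0, 0.087], [-0.008, -0.02, 0, 0, 0, 0, 0.087], [-0.006, -0.016, 0, 0, 0, 0.01, 0.087]],
])

```text
time_s: 36.55
tool_pos: [0.4363, 0.3348, 0.1797]
tool_rot: [180.0, 0.0, -8.0]
force: [0.4, -0.2, -0.2]
grip_width: 0.0868
grasp_force: 0.0
```

play_rows([
  [[-0.005, -0.013, 0, 0, 0, 0, 0.087], [0, 0, 0.015, 0, 0, 0, 0.087], [0, 0, 0.02, 0, 0, 0, 0.087], [0, 0, 0.02, 0, 0, 0, 0.087], [0, 0, 0.015, 0, 0, 0, 0.087], [0, 0, 0, 0, 0, 0, 0.087], [0, 0, 0, 0, 0, 0, 0.087]],
])

```text
time_s: 37.25
tool_pos: [0.4341, 0.3467, 0.1093]
tool_rot: [180.0, 0.0, -8.1]
force: [0.5, -0.1, -0.3]
grip_width: 0.0868
grasp_force: 0.0
```

```bash
python3 -c "
from plan import *
print(get_obs()['qpos'])
plan([(434,347,17,-8,9)])
for i in range(3): p=fit('narrow_ring'); print(np.round(p[0]*1000),p[1:3])
im=[cv2.resize(read_camera('scene')['frame'][60:220,130:300,::-1],(390,390),interpolation=cv2.INTER_CUBIC),cv2.resize(read_camera('top')['frame'][120:270,230:380,::-1],(390,390),interpolation=cv2.INTER_CUBIC)]
cv2.imwrite('pics/m2.png',np.hstack(im))"
```

```text
[  -7.07388858   15.72421438  -39.11573397  103.46936467   10.90349537
   64.65389    -147.95739375]
t 37.2 at [434.1 346.7 109.3] [180.    0.   -8.1] w 86.8 F [ 0.5 -0.1 -0.3] g 0.0
-> 434,347,17: [[0,0,0.007,0,0,-0.0],[0,0,0.009,0,0,-0.0],[0,0,0.011,0,0,-0.0],[0,0,0.013,0,0,-0.0],[0,0,0.013,0,0,-0.0],[0,0,0.012,0,0,-0.0],[0,0,0.011,0,0,-0.0],[0,0,0.01,0,0,-0.0],[0,0,0.006,0,0,-0.0]]
[589.  14.  22.   0.] (np.float64(1.249378594881643), [0.62, 0.54])
[587.  13.  18.   0.] (np.float64(0.8832951382901721), [0.73, 0.61])
[ 496.  -91. -227.    0.] (np.float64(9.181330476796767e-07), [0.93])
```

View pics/m2.png

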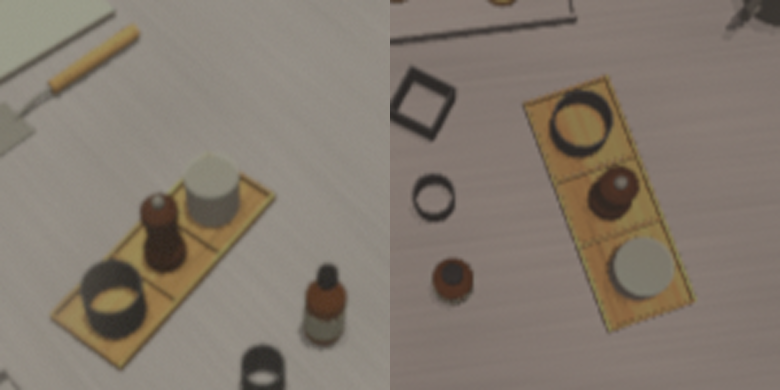

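The tub stands in the near compartment, so the long tray is complete. Joint 7 is close to its limit, so I'll turn the tool back by 0.3 rad before grasping the ramekin.

play_rows([
  [[0, 0, 0, 0, 0, -0.05, 0.087], [0, 0, 0, 0, 0, -0.1, 0.087], [0, 0, 0, 0, 0, -0.1, 0.087], [0, 0, 0, 0, 0, -0.05, 0.087], [0, 0, 0, 0, 0, 0, 0.087], [0, 0, 0, 0, 0, 0, 0.087]],
])

```text
time_s: 38.55
tool_pos: [0.434, 0.3471, 0.1094]
tool_rot: [180.0, 0.0, 9.0]
force: [-1.0, 0.3, 0.1]
grip_width: 0.0869
grasp_force: 0.0
```

play_rows([
  [[0, 0, 0.01, 0, 0, 0, 0.087], [0, 0, 0.015, 0, 0, 0, 0.087], [0, 0, 0.018, 0, 0, 0, 0.087], [0, 0, 0.018, 0, 0, 0, 0.087], [0, 0, 0.015, 0, 0, 0, 0.087], [0, 0, 0.01, 0, 0, 0, 0.087], [0, 0, 0.007, 0, 0, 0, 0.087], [0, 0, 0, 0, 0, 0, 0.087]],
])

```text
time_s: 39.35
tool_pos: [0.4335, 0.3468, 0.0155]
tool_rot: [180.0, 0.1, 9.1]
force: [0.2, -0.2, -0.9]
grip_width: 0.0872
grasp_force: 0.0
```

play_rows([
  [[0, 0, 0, 0, 0, 0, 0.078], [0, 0, 0, 0, 0, 0, 0.07], [0, 0, 0, 0, 0, 0, 0.06], [0, 0, 0, 0, 0, 0, 0.055], [0, 0, 0, 0, 0, 0, 0.055], [0, 0, 0, 0, 0, 0, 0.055], [0, 0, 0, 0, 0, 0, 0.055]],
], force=20)

```text
time_s: 40.05
tool_pos: [0.4346, 0.3472, 0.0172]
tool_rot: [180.0, -0.1, 9.1]
force: [-1.1, -1.5, 5.0]
grip_width: 0.0686
grasp_force: 20.0
```

```bash
python3 -c "
from plan import *
print(get_obs()['qpos'][6])
y=get_obs()['tool_rot'][2]
plan([(434,347,90,y,6),(540,182,90,-8,12),(540,182,22,-8,8)])"
```

```text
-135.78278608498096
t 40.0 at [434.6 347.2  17.2] [ 1.8e+02 -1.0e-01  9.1e+00] w 68.6 F [-1.1 -1.5  5. ] g 20.0
-> 434,347,90: [[0,0,-0.009,0,0,0.0],[0,0,-0.013,0,0,0.0],[0,0,-0.014,0,0,0.0],[0,0,-0.015,0,0,0.0],[-0.001,0,-0.013,0,0,0.0],[0,0,-0.009,0,0,0.0]]
-> 540,182,90: [[0.004,0.009,0,0,0,0.02],[0.006,0.013,0,0,0,0.02],[0.007,0.014,0,0,0,0.02],[0.008,0.016,0,0,0,0.03],[0.01,0.018,0,0,0,0.03],[0.01,0.017,0,0,0,0.03],[0.011,0.017,0,0,0,0.03],[0.011,0.017,0,0,0,0.03],[0.011,0.014,0,0,0,0.03],[0.01,0.013,0,0,0,0.02],[0.008,0.011,0,0,0,0.02],[0.006,0.008,0,0,0,0.02]]
-> 540,182,22: [[0,0,0.006,0,0,-0.0],[0,0,0.008,0,0,-0.0],[0,0,0.01,0,0,-0.0],[0,0,0.01,0,0,-0.0],[0,0,0.011,0,0,-0.0],[0,0,0.009,0,0,-0.0],[0,0,0.008,0,0,-0.0],[0,0,0.006,0,0,-0.0]]
```

play_rows([
  [[0, 0, -0.009, 0, 0, 0, 0.055], [0, 0, -0.013, 0, 0, 0, 0.055], [0, 0, -0.014, 0, 0, 0, 0.055], [0, 0, -0.015, 0, 0, 0, 0.055], [0, 0, -0.013, 0, 0, 0, 0.055], [0, 0, -0.009, 0, 0, 0, 0.055], [0, 0, 0, 0, 0, 0, 0.055]],
])

```text
time_s: 40.75
tool_pos: [0.435, 0.3479, 0.0914]
tool_rot: [-179.9, -0.2, 9.1]
force: [0.2, 0.1, -1.0]
grip_width: 0.0685
grasp_force: 20.0
```

play_rows([
  [[0.004, 0.009, 0, 0, 0, 0.02, 0.055], [0.006, 0.013, 0, 0, 0, 0.02, 0.055], [0.007, 0.014, 0, 0, 0, 0.02, 0.055], [0.008, 0.016, 0, 0, 0, 0.03, 0.055], [0.01, 0.018, 0, 0, 0, 0.03, 0.055], [0.01, 0.017, 0, 0, 0, 0.03, 0.055], [0.011, 0.017, 0, 0, 0, 0.03, 0.055], [0.011, 0.017, 0, 0, 0, 0.03, 0.055], [0.011, 0.014, 0, 0, 0, 0.03, 0.055], [0.01, 0.013, 0, 0, 0, 0.02, 0.055], [0.008, 0.011, 0, 0, 0, 0.02, 0.055], [0.006, 0.008, 0, 0, 0, 0.02, 0.055]],
])

```text
time_s: 41.95
tool_pos: [0.5407, 0.1808, 0.0894]
tool_rot: [180.0, 0.0, -8.2]
force: [0.2, 0.3, -1.6]
grip_width: 0.0685
grasp_force: 20.0
```

play_rows([
  [[0, 0, 0, 0, 0, 0, 0.055], [0, 0, 0, 0, 0, 0, 0.055], [0, 0, 0, 0, 0, 0, 0.055]],
])

```text
time_s: 42.25
tool_pos: [0.5394, 0.1832, 0.0896]
tool_rot: [-180.0, 0.0, -8.0]
force: [0.7, -0.6, -1.1]
grip_width: 0.0685
grasp_force: 20.0
```

```bash
python3 -c "
from plan import *
plan([(540,182,22,-8,8)])"
```

```text
t 42.2 at [539.4 183.2  89.6] [-180.    0.   -8.] w 68.5 F [ 0.7 -0.6 -1.1] g 20.0
-> 540,182,22: [[0,0,0.006,0,0,0.0],[0,0,0.008,0,0,0.0],[0,0,0.009,0,0,0.0],[0,0.001,0.011,0,0,0.0],[0.001,0,0.01,0,0,0.0],[0,0,0.01,0,0,0.0],[0,0,0.008,0,0,0.0],[0,0,0.006,0,0,0.0]]
```

play_rows([
  [[0, 0, 0.006, 0, 0, 0, 0.055], [0, 0, 0.008, 0, 0, 0, 0.055], [0, 0, 0.01, 0, 0, 0, 0.055], [0, 0, 0.011, 0, 0, 0, 0.055], [0, 0, 0.01, 0, 0, 0, 0.055], [0, 0, 0.01, 0, 0, 0, 0.055], [0, 0, 0.008, 0, 0, 0, 0.055], [0, 0, 0.004, 0, 0, 0, 0.055], [0, 0, 0.001, 0, 0, 0, 0.055], [0, 0, 0, 0, 0, 0, 0.055]],
])

```text
time_s: 43.25
tool_pos: [0.5401, 0.182, 0.0216]
tool_rot: [-180.0, -0.0, -8.1]
force: [0.2, 0.4, -1.7]
grip_width: 0.0683
grasp_force: 20.0
```

play_rows([
  [[0, 0, 0.001, 0, 0, 0, 0.055], [0, 0, 0, 0, 0, 0, 0.055]],
])

```text
time_s: 43.45
tool_pos: [0.5403, 0.182, 0.0208]
tool_rot: [-180.0, -0.0, -8.1]
force: [-0.1, -0.3, -1.4]
grip_width: 0.0687
grasp_force: 20.0
```

play_rows([
  [[0, 0, 0.001, 0, 0, 0, 0.055], [0, 0, 0, 0, 0, 0, 0.055], [0, 0, 0, 0, 0, 0, 0.072], [0, 0, 0, 0, 0, 0, 0.076], [0, 0, 0, 0, 0, 0, 0.08], [0, 0, 0, 0, 0, 0, 0.087], [0, 0, 0, 0, 0, 0, 0.087]],
])

```text
time_s: 44.15
tool_pos: [0.54, 0.1819, 0.0194]
tool_rot: [180.0, 0.0, -8.1]
force: [-0.0, -0.6, -1.1]
grip_width: 0.0851
grasp_force: 0.0
```

play_rows([
  [[0, 0, -0.008, 0, 0, 0, 0.087], [0, 0, -0.014, 0, 0, 0, 0.087], [0, 0, -0.018, 0, 0, 0, 0.087], [0, 0, -0.02, 0, 0, 0, 0.087], [0, 0, -0.02, 0, 0, 0, 0.087], [0, 0, -0.02, 0, 0, 0, 0.087], [0, 0, -0.014, 0, 0, 0, 0.087], [0, 0, -0.006, 0, 0, 0, 0.087], [0, 0, 0, 0, 0, 0, 0.087]],
])

```text
time_s: 45.05
tool_pos: [0.5406, 0.1821, 0.1406]
tool_rot: [-180.0, -0.1, -8.1]
force: [0.5, 0.3, -0.4]
grip_width: 0.0871
grasp_force: 0.0
```

```bash
python3 - <<'E'
from plan import *
ms=[];ims=[]
for c,(l,t,r,b) in (("scene",(228,196,260,232)),("top",(233,180,262,212))):
    cam=read_camera(c); g=cv2.cvtColor(cam["frame"],cv2.COLOR_RGB2GRAY); k=np.zeros(g.shape,bool); k[t:b,l:r]=g[t:b,l:r]<(72 if c=="scene" else 75)
    k=biggest(k); ys,xs=np.nonzero(k); print(c,xs.min(),ys.min(),xs.max(),ys.max(),np.median(g[t:b,l:r]))
    ms.append((cam,mom(np.vstack([np.c_[xs+a,ys+d] for a in(-.5,.5) for d in(-.5,.5)]))))
    ims.append(cv2.resize(cam["frame"][t-40:b+40,l-40:r+40,::-1],(390,390),interpolation=cv2.INTER_CUBIC))
for zf in(1,0):
    s=least_squares(lambda p:np.hstack([mom(proj(c,M["narrow_ring"]+[p[0],p[1],p[2]*zf]))[0]-m[0] for c,m in ms]),[.58,.01,0]); print(np.round(s.x*1000,1),np.round(s.fun,1))
cv2.imwrite("pics/nr.png",np.hstack(ims))
x,y=s.x[:2]*1000
plan([(x,y,130,-8,9),(x,y,17,-8,9)])
E
```

```text
scene 236 202 253 226 146.0
top 239 187 253 197 130.0
[587.7  12.9  14.6] [-1.  -0.2 -0.8  0.9]
[586.2  10.1   0. ] [-1.2  1.7  0.4  2.4]
t 45.1 at [539.5 181.6 138.9] [ 1.8e+02  1.0e-01 -8.1e+00] w 86.8 F [ 0.4  1.  -0.2] g 0.0
-> 586.1586982686347,10.122825220997044,130: [[0.005,0.012,0.001,0,0,-0.0],[0.007,0.016,0.001,0,0,-0.0],[0.009,0.02,0.001,0,0,-0.0],[0.009,0.022,0.001,0,0,-0.0],[0.01,0.023,0.001,0,0,-0.0],[0.009,0.022,0.001,0,0,-0.0],[0.009,0.02,0.001,0,0,-0.0],[0.007,0.016,0.001,0,0,-0.0],[0.005,0.012,0.001,0,0,-0.0]]
-> 586.1586982686347,10.122825220997044,17: [[0,0,0.008,0,0,-0.0],[0,0,0.012,0,0,-0.0],[0,0,0.013,0,0,-0.0],[0,0,0.016,0,0,-0.0],[0,0,0.015,0,0,-0.0],[0,0,0.015,0,0,-0.0],[0,0,0.014,0,0,-0.0],[0,0,0.012,0,0,-0.0],[0,0,0.008,0,0,-0.0]]
```

View pics/nr.png

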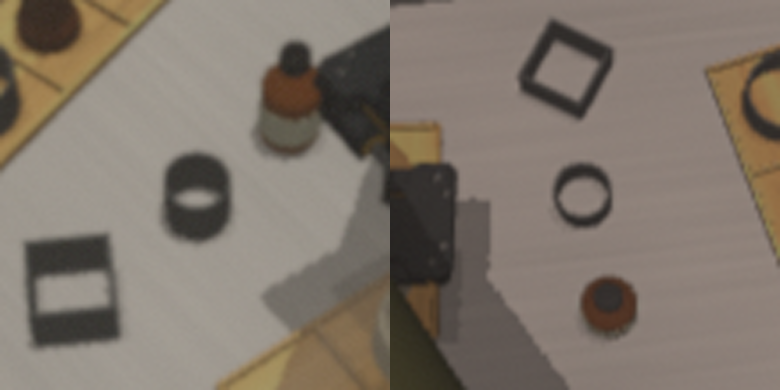

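The narrow ring stands clear at about (197, 196) in the left crop and (583−390, 194) in the right crop. My threshold cut off its lower edge in the top view, so I'll fit to the picture outline instead.

```bash
python3 - <<'E'
from plan import *
obs=[("scene",np.array([244.1,214.])),("top",np.array([246.4,195.4]))]
cams={c:read_camera(c) for c,_ in obs}
def bb(u): return (u.min(0)+u.max(0))/2
for zf in(1,0):
    s=least_squares(lambda p:np.hstack([bb(proj(cams[c],M["narrow_ring"]+[p[0],p[1],p[2]*zf]))-m for c,m in obs]),[.58,.01,0]); print(np.round(s.x*1000,1),np.round(s.fun,1))
E
```

```text
[581.5   8.6   2.3] [-0.1 -0.  -0.1  0.1]
[581.2   8.1   0. ] [-0.1  0.3  0.2  0.3]
```

```bash
python3 -c "
from plan import *
plan([(581,8.5,110,-8,11)])"
```

```text
t 45.2 at [539.3 181.6 138.4] [ 1.8e+02  1.0e-01 -8.1e+00] w 87.3 F [-0.2  0.7  1. ] g 0.0
-> 581,8.5,110: [[0.004,0.009,0.002,0,0,-0.0],[0.005,0.013,0.002,0,0,-0.0],[0.006,0.016,0.002,0,0,-0.0],[0.007,0.017,0.003,0,0,-0.0],[0.007,0.018,0.004,0,0,-0.0],[0.008,0.019,0.003,0,0,-0.0],[0.007,0.019,0.003,0,0,-0.0],[0.007,0.017,0.003,0,0,-0.0],[0.006,0.015,0.003,0,0,-0.0],[0.005,0.013,0.002,0,0,-0.0],[0.004,0.01,0.001,0,0,-0.0]]
```

play_rows([
  [[0.004, 0.009, 0.002, 0, 0, 0, 0.08], [0.005, 0.013, 0.002, 0, 0, 0, 0.08], [0.006, 0.016, 0.002, 0, 0, 0, 0.08], [0.007, 0.017, 0.003, 0, 0, 0, 0.08], [0.007, 0.018, 0.004, 0, 0, 0, 0.08], [0.008, 0.019, 0.003, 0, 0, 0, 0.08], [0.007, 0.019, 0.003, 0, 0, 0, 0.08], [0.007, 0.017, 0.003, 0, 0, 0, 0.08], [0.006, 0.015, 0.003, 0, 0, 0, 0.08], [0.005, 0.013, 0.002, 0, 0, 0, 0.08], [0.004, 0.01, 0.001, 0, 0, 0, 0.08]],
])

```text
time_s: 46.35
tool_pos: [0.582, 0.0065, 0.111]
tool_rot: [180.0, 0.0, -8.2]
force: [-1.0, -0.7, 0.2]
grip_width: 0.0801
grasp_force: 0.0
```

play_rows([
  [[0, 0, 0, 0, 0, 0, 0.08], [0, 0, 0, 0, 0, 0, 0.08], [0, 0, 0, 0, 0, 0, 0.08]],
])

```text
time_s: 46.65
tool_pos: [0.5819, 0.0096, 0.1117]
tool_rot: [-180.0, -0.0, -8.0]
force: [-0.9, -0.0, 0.6]
grip_width: 0.08
grasp_force: 0.0
```

play_rows([
  [[0, 0, 0.01, 0, 0, 0, 0.08], [0, 0, 0.015, 0, 0, 0, 0.08], [0, 0, 0.018, 0, 0, 0, 0.08], [0, 0, 0.018, 0, 0, 0, 0.08], [0, 0, 0.015, 0, 0, 0, 0.08], [0, 0, 0.011, 0, 0, 0, 0.08], [0, 0, 0.007, 0, 0, 0, 0.08], [0, 0, 0, 0, 0, 0, 0.08], [0, 0, 0, 0, 0, 0, 0.08]],
])

```text
time_s: 47.55
tool_pos: [0.5824, 0.0084, 0.0179]
tool_rot: [-180.0, -0.0, -8.1]
force: [-0.1, 0.4, 0.2]
grip_width: 0.0797
grasp_force: 0.0
```

play_rows([
  [[0, 0, 0, 0, 0, 0, 0.07], [0, 0, 0, 0, 0, 0, 0.06], [0, 0, 0, 0, 0, 0, 0.052], [0, 0, 0, 0, 0, 0, 0.045], [0, 0, 0, 0, 0, 0, 0.035], [0, 0, 0, 0, 0, 0, 0.035], [0, 0, 0, 0, 0, 0, 0.035], [0, 0, 0, 0, 0, 0, 0.035]],
], force=15)

```text
time_s: 48.35
tool_pos: [0.582, 0.0082, 0.0177]
tool_rot: [180.0, -0.0, -8.1]
force: [-0.4, -0.3, 1.2]
grip_width: 0.0456
grasp_force: 15.0
```

```bash
python3 -c "
from plan import *
plan([(581,8.5,110,-8,7),(626.5,170,110,-8,11),(626.5,170,22,-8,8)])"
```

```text
t 48.4 at [582.    8.2  17.7] [180.   -0.   -8.1] w 45.6 F [-0.4 -0.3  1.2] g 15.0
-> 581,8.5,110: [[0,0,-0.009,0,0,-0.0],[0,0,-0.013,0,0,-0.0],[0,0,-0.016,0,0,-0.0],[-0.001,0,-0.016,0,0,-0.0],[0,0,-0.016,0,0,-0.0],[0,0,-0.013,0,0,-0.0],[0,0,-0.009,0,0,-0.0]]
-> 626.5,170,110: [[0.001,-0.01,0,0,0,-0.0],[0.002,-0.012,0,0,0,-0.0],[0.002,-0.016,0,0,0,-0.0],[0.002,-0.017,0,0,0,-0.0],[0.003,-0.019,0,0,0,-0.0],[0.002,-0.019,0,0,0,-0.0],[0.003,-0.018,0,0,0,-0.0],[0.002,-0.018,0,0,0,-0.0],[0.002,-0.015,0,0,0,-0.0],[0.002,-0.013,0,0,0,-0.0],[0.001,-0.009,0,0,0,-0.0]]
-> 626.5,170,22: [[0,0,0.007,0,0,-0.0],[0,0,0.011,0,0,-0.0],[0,0,0.012,0,0,-0.0],[0,0,0.014,0,0,-0.0],[0,0,0.013,0,0,-0.0],[0,0,0.013,0,0,-0.0],[0,0,0.01,0,0,-0.0],[0,0,0.008,0,0,-0.0]]
```

play_rows([
  [[0, 0, -0.009, 0, 0, 0, 0.035], [0, 0, -0.013, 0, 0, 0, 0.035], [0, 0, -0.016, 0, 0, 0, 0.035], [0, 0, -0.016, 0, 0, 0, 0.035], [0, 0, -0.016, 0, 0, 0, 0.035], [0, 0, -0.013, 0, 0, 0, 0.035], [0, 0, -0.009, 0, 0, 0, 0.035], [0, 0, 0, 0, 0, 0, 0.035]],
])

```text
time_s: 49.15
tool_pos: [0.583, 0.0083, 0.1113]
tool_rot: [-180.0, -0.2, -8.1]
force: [-0.1, 0.2, -0.3]
grip_width: 0.0457
grasp_force: 15.0
```

play_rows([
  [[0.001, -0.01, 0, 0, 0, 0, 0.035], [0.002, -0.012, 0, 0, 0, 0, 0.035], [0.002, -0.016, 0, 0, 0, 0, 0.035], [0.002, -0.017, 0, 0, 0, 0, 0.035], [0.003, -0.019, 0, 0, 0, 0, 0.035], [0.002, -0.019, 0, 0, 0, 0, 0.035], [0.003, -0.018, 0, 0, 0, 0, 0.035], [0.002, -0.018, 0, 0, 0, 0, 0.035], [0.002, -0.015, 0, 0, 0, 0, 0.035], [0.002, -0.013, 0, 0, 0, 0, 0.035], [0.001, -0.009, 0, 0, 0, 0, 0.035], [0, 0, 0, 0, 0, 0, 0.035]],
])

```text
time_s: 50.35
tool_pos: [0.6269, 0.1716, 0.1093]
tool_rot: [-179.9, 0.0, -8.0]
force: [-0.0, -0.4, -0.6]
grip_width: 0.0457
grasp_force: 15.0
```

play_rows([
  [[0, 0, 0, 0, 0, 0, 0.035], [0, 0, 0, 0, 0, 0, 0.035], [0, 0, 0, 0, 0, 0, 0.035]],
])

```text
time_s: 50.65
tool_pos: [0.6273, 0.1683, 0.1096]
tool_rot: [180.0, -0.0, -8.2]
force: [0.1, -0.5, -1.6]
grip_width: 0.0456
grasp_force: 15.0
```

Height relative to the ring is 17.7 mm, so the floor is at TCP 20.7 mm.

play_rows([
  [[0, 0, 0.008, 0, 0, 0, 0.035], [0, 0, 0.012, 0, 0, 0, 0.035], [0, 0, 0.014, 0, 0, 0, 0.035], [0, 0, 0.015, 0, 0, 0, 0.035], [0, 0, 0.014, 0, 0, 0, 0.035], [0, 0, 0.012, 0, 0, 0, 0.035], [0, 0, 0.008, 0, 0, 0, 0.035], [0, 0, 0.004, 0, 0, 0, 0.035], [0, 0, 0.001, 0, 0, 0, 0.035], [0, 0, 0, 0, 0, 0, 0.035]],
])

```text
time_s: 51.65
tool_pos: [0.6275, 0.1697, 0.0219]
tool_rot: [-180.0, -0.0, -8.1]
force: [-0.1, 0.2, -1.3]
grip_width: 0.0456
grasp_force: 15.0
```

play_rows([
  [[0, 0, 0.001, 0, 0, 0, 0.035], [0, 0, 0, 0, 0, 0, 0.035]],
])

```text
time_s: 51.85
tool_pos: [0.6274, 0.1696, 0.021]
tool_rot: [-180.0, -0.0, -8.1]
force: [-0.3, 0.1, -0.5]
grip_width: 0.0455
grasp_force: 15.0
```

play_rows([
  [[0, 0, 0, 0, 0, 0, 0.05], [0, 0, 0, 0, 0, 0, 0.055], [0, 0, 0, 0, 0, 0, 0.062], [0, 0, 0, 0, 0, 0, 0.07], [0, 0, 0, 0, 0, 0, 0.07]],
])

```text
time_s: 52.35
tool_pos: [0.6272, 0.1695, 0.0206]
tool_rot: [180.0, -0.0, -8.1]
force: [-0.7, -0.0, 0.5]
grip_width: 0.0673
grasp_force: 0.0
```

play_rows([
  [[0, 0, -0.01, 0, 0, 0, 0.07], [0, 0, -0.016, 0, 0, 0, 0.07], [0, 0, -0.02, 0, 0, 0, 0.07], [0, 0, -0.02, 0, 0, 0, 0.07], [0, 0, -0.02, 0, 0, 0, 0.07], [0, 0, -0.02, 0, 0, 0, 0.07], [0, 0, -0.02, 0, 0, 0, 0.07], [0, 0, -0.02, 0, 0, 0, 0.07], [0, 0, -0.014, 0, 0, 0, 0.07], [0, 0, -0.008, 0, 0, 0, 0.07]],
])

```text
time_s: 53.35
tool_pos: [0.6279, 0.1699, 0.1912]
tool_rot: [-179.9, -0.2, -8.1]
force: [0.5, -0.7, 0.2]
grip_width: 0.0698
grasp_force: 0.0
```

play_rows([
  [[0, -0.015, 0, 0, 0, 0, 0.07], [0, -0.025, 0, 0, 0, 0, 0.07], [0, -0.03, 0, 0, 0, 0, 0.07], [0, -0.03, 0, 0, 0, 0, 0.07], [0, -0.03, 0, 0, 0, 0, 0.07], [0, -0.03, 0, 0, 0, 0, 0.07], [0, -0.02, 0, 0, 0, 0, 0.07], [0, -0.01, 0, 0, 0, 0, 0.07], [0, 0, 0, 0, 0, 0, 0.07], [0, 0, 0, 0, 0, 0, 0.07], [0, 0, 0, 0, 0, 0, 0.07]],
])

```text
time_s: 54.45
tool_pos: [0.6544, 0.3558, 0.1884]
tool_rot: [179.9, -0.0, -8.2]
force: [-0.2, -0.2, 0.4]
grip_width: 0.0703
grasp_force: 0.0
```

```bash
python3 - <<'E'
from h import *
a=read_camera("scene")["frame"][60:330,130:400,::-1]; b=read_camera("top")["frame"][125:275,150:400,::-1]
cv2.imwrite("pics/fin.png",np.hstack([cv2.resize(a,(390,390),interpolation=cv2.INTER_CUBIC),cv2.copyMakeBorder(cv2.resize(b,(400,240),interpolation=cv2.INTER_CUBIC),0,150,0,0,0)]))
E
```

```text
(no output)
```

View pics/fin.png

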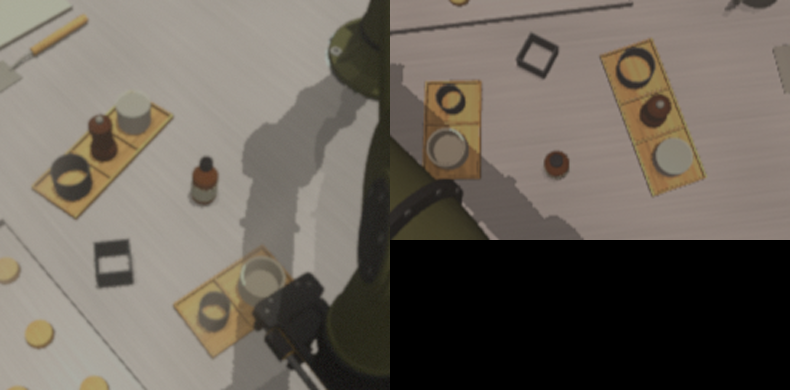

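The final picture shows all five pieces upright in their compartments: the long tray holds the ring, mill and tub. In the short tray, the ramekin is at about (262, 278) and the narrow ring at about (213, 310) in the left half. The square mould and vanilla bottle haven't moved.

```bash
python3 -c "
from cell import *
print(sign_off())"
```

```text
the job is handed in; nothing more can be done
None
```

Both kits are made up and the job is handed in: the last pictures show all five pieces upright in their correct compartments, with the square mould and vanilla bottle where they were.

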